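# Lower and lock the hold-down on a gong

## Robot

A 7-joint arm with a two-finger parallel gripper is mounted at the origin on the work surface. World frame = base frame: x ahead of the robot, y to its left, z up, the work surface at z = 0. Lengths are in m, angles in rad, forces in N, time in s.
With the tool pointing down it reaches from about 0.4 to 0.85 m from the base axis. Payload 4.5 kg.
Tool frame: the origin (TCP) lies on the centre line of the jaws, within the pads' length; the fingertips stand 25 mm ahead of it and the grasp point (between the pads) lies 6 mm ahead of it; z points along the fingers, y is the direction in which the jaws open and shut (so a half turn about z gives the same grasp; the last joint's range is limited). The gripper opens to 88 mm and grips with 3 to 60 N. Pads are 18 mm wide; open, the fingers measure 123 mm over their backs; the gripper's body (75 mm by 187 mm) begins 45 mm behind the grasp point.
Start: joints at [-1.089, 0.689, -0.195, 1.565, 0.157, 0.902, -0.215], TCP at [0.271, 0.563, 0.264] pointing down, gripper open.
Joint ranges: [-3.01, 3.01], [-0.46, 2.08], [-1.47, 1.51], [0.13, 2.56], [-1, 4.14], [0.04, 2.09], [-2.66, 2.66]. Speed limits (rad/s): [2.57, 2.57, 3.14, 3.14, 3.14, 3.14, 3.14].

## Interface

Orientations are given as a unit quaternion [x, y, z, w].
In Python, from cell import r gives the robot as it stands. The module is installed in compiled form; this text tells all that it offers.
- The arm moves only by the tool carry_out, never from a script. Its argument "moves" is text: rows parted by semicolons, each of 6 numbers parted by spaces: the shift along the tool's x, y, z in mm, then the turn, a rotation vector about the tool's x, y, z in rad. A call has 1 to 10 rows; each row shifts and turns the commanded pose from where the row before left it, along the tool's axes as they then stand; what a row does not reach is not made up. A row lasts 1/8 s, in which the tool goes at most 62.5 mm and 10.7 degrees, less where a joint would pass 70% of its speed; a pose out of reach is approached as far as the arm can. A call with a gripper value outside its range is refused whole. "hand" is the finger opening in mm, from 0 to 88.1, set as the call begins (left out, the last holds). The fingers move at their own pace and stop on an object; "squeeze" is the grip in N (left out, the last holds). Time passes only in rows, so rows that do not move let the fingers close. It gives the time, the measured TCP pose, the force and the opening at its end, in the units of the state.
- r.state(): the state, without advancing time (a new reading comes with each control period).
- r.snapshot(name): name is "side" or "top"; returns a dict with "frame" (384x512x3 uint8, red, green, blue), "fovy" (degrees; the focal length in pixels is half the picture's height over the tangent of half this angle, whatever the lens; pixels are square), "cx", "cy" (the principal point, pixels), "camera_from_world" (4x4, takes a point from world to camera coordinates). Camera axes: x right, y down, z forward; pixel columns grow to the right and rows downward; lengths in m; the calibration is good to about 2 mm. A picture is of the moment at which its call begins. There is no depth.
- r.hand_in(): hands the job in, once; it reports no verdict.
The state is a dict: "time": time; "q": joint angles; "qd": joint speeds; "tau": joint torques, N m; "tcp_pos": TCP position; "ee_rot": TCP orientation; "wrist_force": force on the tool from outside, world axes, zero at the start; "torque": the same for the moment, N m; "width": finger opening in m.
Only numpy, scipy, OpenCV 4.12 (cv2) and the standard library are available. Lean on these libraries where they do the work, as an engineer would, in place of code of your own. Each camera call takes 0.05 s, during which the arm holds its last target. There are 200 camera calls.

## Task

The small bronze gong is waiting under the hold-down stand. Twist the orange T-handle anticlockwise (seen from above) to its stop to free the sprung spindle, slide it down until the rubber foot presses gently on the gong's boss, about 8 N and never as much as 20 N, then twist the handle clockwise all the way back so that its teeth lock, and let go, so that the foot stays pressed by itself. Leave the gong and the other things where they are.

Things in the scene. Friction and masses are not known exactly. Their poses are not given: they have to be found in the camera images.
- stand: Fixed hold-down stand: black base plate 200 x 270 x 12 mm, steel post 30 mm thick and 218 mm high, and a green arm with a round green head (44 mm across) topped by a black collar, together 170 to 210 mm above the bench. Origin on the bench exactly below the vertical spindle axis; the post stands 122 mm to its +y; z up.
- presser: The spindle with its T-handle, which slides through the head and twists in it. Handle: orange bar 60 mm long (its x axis) x 14 mm wide (its y axis) x 24 mm high; z up; origin at the bar's centre, on the spindle axis, 294 mm above the bench when fully up, and still 26 mm above the collar when fully down. Pinch it from above across its 14 mm width.
- rod_end (a point): Lower end of the spindle's steel rod (14 mm thick), 126 mm below the bar's centre. A brass stem is screwed into it, with a round rubber foot 22 mm across below, on a spring (1.2 N per mm, 13 mm travel). How far the stem is screwed out varies and is not measured: the unpressed foot's underside lies 26 to 56 mm below this point.
- quill (a joint): How far the spindle is slid down, in m: 0 fully up, 0.058 fully down. It starts locked, fully up. Unlocked, a return spring lifts it with 4 to 5 N: it must be held, or it runs up. Tooth gaps come every 5 mm (centred at 0, 0.005, 0.010 ...); locked and let go, it rises to rest about 1 mm short of one of them, so it may end up to 4 mm higher than it was held (1.2 N less per mm).
- spindle (a joint): Twist of the handle, in rad: 0 locked (stop), 1.2 unlocked (stop), growing anticlockwise from above; turns lightly and stays where left. Teeth on the rod enter gaps between pins in the head from 0.55 down to 0. Between two gaps a tooth meets a pin: it slides off to one side, or may jam near 0.5: then turn back to 0.75, slide 1 to 2.5 mm and try again.
- gong: Loose small bronze kettle gong, 1.4 kg, 150 mm across and 67 mm high to the top of its boss, standing on a round wooden block of varying height under the head. Origin at the centre of its underside, z up.
- boss (a point): Centre of the flat top (26 mm across) of the gong's raised boss, where the foot must press; within 7 mm of the spindle axis.
- beater: Loose gong beater, wooden handle with a red head, 180 mm long along its x, 36 mm high, lying on the bench; origin on its underside. Leave alone.
- file: Loose flat file with wooden handle, 235 mm long along its x, 22 mm high, lying on the bench; origin on its underside. Leave alone.
- kettle: Loose smaller bronze gong, 113 mm across, 50 mm high, standing on the bench; origin at the centre of its underside. Leave alone.
Things that resemble listed ones, but are neither listed nor needed, are in the scene too. What is shaped like the gong but pink or turquoise is not meant.

How it is judged:
On the way, in this order (a step that is already met when the one before it is completed fails the run):
1. the handle is twisted anticlockwise to unlock the spindle (twist above 1.0 rad) (value of joint spindle above 1 rad), for 0.1 s.
2. the unlocked spindle is slid down until its foot bears on the gong (over 3 N, twist still above 0.8 rad) (value of joint spindle above 0.8 rad and contact force between presser and gong above 3 N), for 0.1 s.
At the end, for the whole second after the job is handed in: The handle is back at the locked end (twist under 0.2 rad), released and at rest; the foot presses on the gong's boss with 2 to 11 N by itself; the gong is within 8 mm of where it stood (value of joint spindle below 0.2 rad and contact force between presser and gong between 2 and 11 N and horizontal distance between boss and presser below 0.012 m and distance of gong from where it was at the start of the episode below 0.008 m and contact force between the fingers and presser below 0.1 N and linear speed of presser below 0.003 m/s); the robot touches nothing.
It fails at once if the foot presses on the gong with more than 20 N (contact force between presser and gong above 20 N).
It fails at once if the gong is shoved by more than 12 mm (distance of gong from where it was at the start of the episode above 0.012 m).
It fails at once if a bystander (beater, file or small gong) is moved by more than 25 mm (distance of any of beater, file, kettle from where it was at the start of the episode above 0.025 m).
It also fails if it takes over 58 s, if anything falls off the work surface, if the arm or the gripper's body presses on something with over 40 N, if the wrist force passes 120 N, or if a joint passes its speed limit or range.

## Working session

There is one attempt and no reset: what is moved stays moved. The work goes in short steps, Python scripts to look and compute and a tool call to move; the robot and the scene stay as the last step left them, time stands still between calls to the robot, and variables do not carry over. Pictures are saved under pics/ and viewed, about 8 in all and at most 12, crops included, and the job is handed in when it is done.

Besides the shell and the picture viewer there is one more tool, called after "Emit:" as name(argument=value, ...) on one line, values as JSON. carry_out: Moves the arm, as the interface text tells. Its arguments: {"type":"object","properties":{"moves":{"type":"string"},"hand":{"type":"number"},"squeeze":{"type":"number"}},"required":["moves"]}

```bash
mkdir -p pics; cat > h.py <<'E'
import numpy as np, cv2
from cell import r
def snap(name):
    s=r.snapshot(name); f=s["frame"]; T=np.array(s["camera_from_world"]); fl=f.shape[0]/2/np.tan(np.radians(s["fovy"])/2)
    return f,T,fl,s["cx"],s["cy"]
def proj(c,p):
    _,T,f,cx,cy=c; q=T[:3,:3]@np.array(p)+T[:3,3]; return np.array([f*q[0]/q[2]+cx,f*q[1]/q[2]+cy])
def ray(c,uv):
    _,T,f,cx,cy=c; R=T[:3,:3]; o=-R.T@T[:3,3]; d=R.T@np.array([(uv[0]-cx)/f,(uv[1]-cy)/f,1]); return o,d/np.linalg.norm(d)
def atz(c,uv,z):
    o,d=ray(c,uv); return o+d*(z-o[2])/d[2]
def tri(rays):
    A=sum(np.eye(3)-np.outer(d,d) for o,d in rays); b=sum((np.eye(3)-np.outer(d,d))@o for o,d in rays); return np.linalg.solve(A,b)
def save(c,name,box=None,k=1):
    f=c[0]
    if box: f=f[box[1]:box[3],box[0]:box[2]]
    cv2.imwrite("pics/"+name,cv2.resize(f[:,:,::-1],None,fx=k,fy=k,interpolation=cv2.INTER_CUBIC))
E
python3 - <<'E'
from h import *
for n in("side","top"):
    c=snap(n); save(c,n+"0.png",k=1.5); o,d=ray(c,(c[3],c[4])); print(n,o,d,c[2],c[3],c[4])
print(r.state())
E
```

```text
side [0.52356976 0.44195544 0.74870578] [ 0.04998872 -0.68270546 -0.72898174] 349.44590489104064 255.7343447518693 191.90150967538207
top [ 0.437115   -0.07041134  1.10119503] [ 0.11885699 -0.01457166 -0.99280445] 354.23790366123274 250.3601255591235 195.0810923448431
{'time': 0.1, 'q': array([-1.08918089,  0.68987638, -0.19452345,  1.56622435,  0.15729016,
        0.90251539, -0.21508454]), 'qd': array([-0.00082861, -0.00090483, -0.0007259 , -0.00330535,  0.0006397 ,
       -0.00124936, -0.0002307 ]), 'tau': array([-3.61112667e-03, -5.28499675e+01, -1.27156276e+00, -1.53836238e+01,
       -5.25390578e-02,  2.00759176e-03,  5.40211784e-05]), 'tcp_pos': array([0.27043041, 0.56288379, 0.26300928]), 'ee_rot': array([ 2.21999313e-01,  9.75046480e-01, -8.07124511e-04, -1.25490460e-04]), 'wrist_force': array([-0.44484609,  0.26788388,  0.67566371]), 'torque': array([-0.06107901,  0.00387626, -0.00587477]), 'width': 0.08827079846582583}
```

View pics/side0.png

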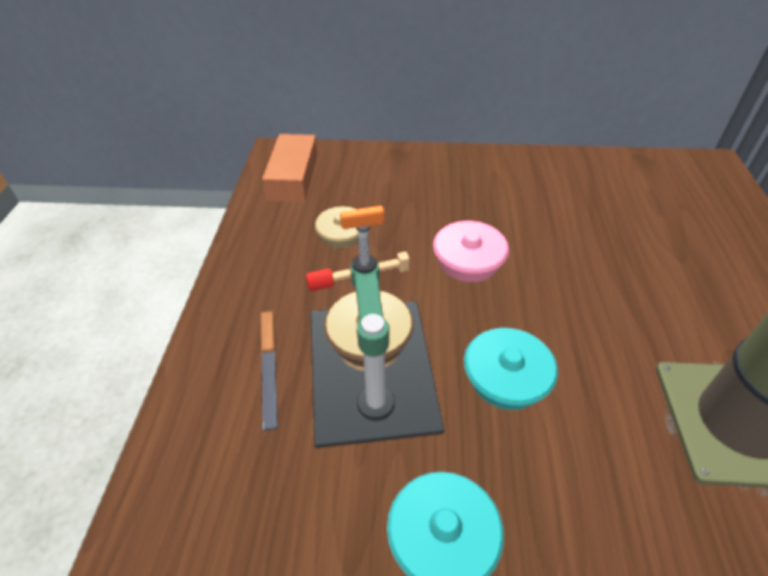

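View pics/top0.png

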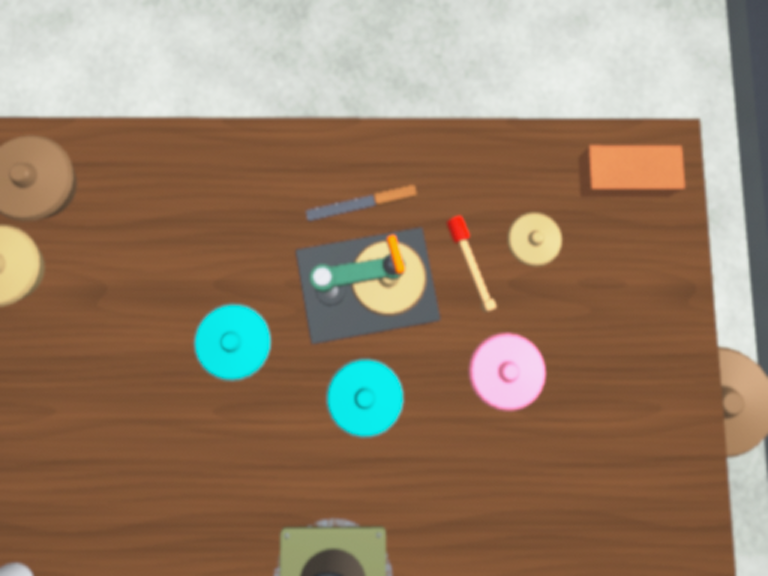

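The pictures (scale 1.5) show the orange T-handle at side (362,217) and top (396,254), above the bronze gong on its block in the stand. Possible mix-ups are the orange brick at side (290,165), top (636,167), and the orange file handle at side (267,330), top (395,194). For the gong, they are the pink one at side (470,248), the two turquoise ones, the small bronze kettle at side (340,225), and the floor gongs. I choose the orange bar on the rod above the green head.

```bash
python3 - <<'E'
from h import *
a=snap("side"); b=snap("top")
A=cv2.resize(a[0][125:265,190:300],None,fx=4,fy=4,interpolation=cv2.INTER_CUBIC)
B=cv2.resize(b[0][145:235,190:300],None,fx=4,fy=4,interpolation=cv2.INTER_CUBIC)
B=cv2.copyMakeBorder(B,0,200,0,0,cv2.BORDER_CONSTANT)
B=B[:560]; cv2.imwrite("pics/crop.png",np.hstack([A[:560],B])[:,:,::-1][:,:800])
cv2.imwrite("pics/crop.png",cv2.resize(np.hstack([A,B]),(792,504))[:,:,::-1])
def blob(c,box):
    hsv=cv2.cvtColor(c[0],cv2.COLOR_RGB2HSV); m=cv2.inRange(hsv,(7,180,150),(20,255,255)); z=np.zeros_like(m); z[box[1]:box[3],box[0]:box[2]]=m[box[1]:box[3],box[0]:box[2]]
    print(cv2.minAreaRect(cv2.findNonZero(z))); M=cv2.moments(z,True); return M['m10']/M['m00'],M['m01']/M['m00']
ua=blob(a,(220,130,262,156)); ub=blob(b,(250,150,275,190)); print(ua,ub)
P=tri([ray(a,ua),ray(b,ub)]); print(P,proj(a,P),proj(b,P))
print(atz(a,ua,.294),atz(b,ub,.294))
E
```

```text
((241.75999450683594, 146.3199920654297), (7.071067810058594, 27.71858787536621), 81.8698959350586)
((263.4015808105469, 169.02593994140625), (25.500228881835938, 5.8533453941345215), 75.25643920898438)
(242.15384615384616, 145.94505494505495) (262.75, 169.20454545454547)
[ 0.59224911 -0.11118275  0.2939124 ] [241.3048587  145.76514125] [262.71933379 169.96848021]
[ 0.59045466 -0.11059262  0.294     ] [ 0.59402973 -0.11126587  0.294     ]
```

View pics/crop.png

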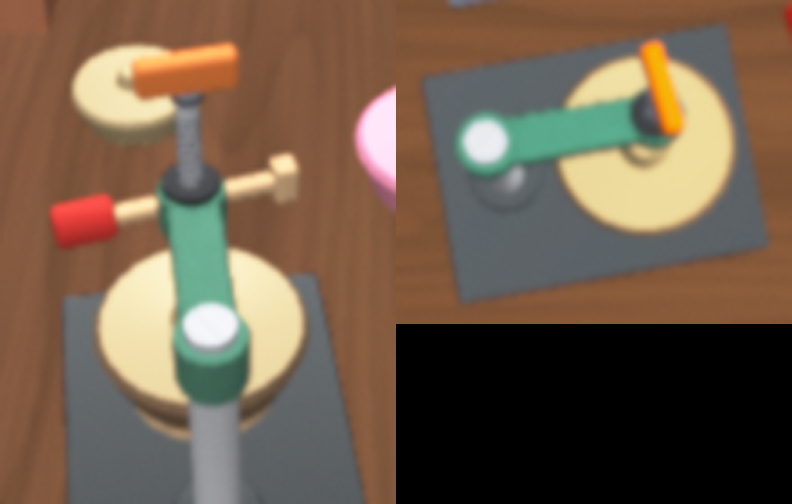

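The crop confirms it: the orange bar stands on the grey rod above the black collar and green head. The triangulated height of 0.294 matches the fully-up position. Next I measure the bar's yaw and the stand's axis.

```bash
cat >> h.py <<'E'
from scipy.spatial.transform import Rotation as Ro
def goal(p,yaw):  # tool y at world angle yaw, pointing down
    s=r.state(); R=Ro.from_quat(s["ee_rot"]); y=np.array([np.cos(yaw),np.sin(yaw),0]); z=np.array([0,0,-1.])
    G=Ro.from_matrix(np.c_[np.cross(y,z),y,z])
    print("shift mm in tool axes",np.round(R.inv().apply(np.array(p)-s["tcp_pos"])*1000,1),"turn",np.round((R.inv()*G).as_rotvec(),3))
E
python3 - <<'E'
from h import *
a=snap("side"); b=snap("top"); k=3.6
T=lambda u,v:(190+(u-396)/k,145+v/k); S=lambda u,v:(190+u/k,125+v/k)
for n,c,f,p,q in(("top",b,T,(652,45),(671,130)),("side upper edge",a,S,(237,45),(133,62))):
    P=atz(c,f(*p),.306);Q=atz(c,f(*q),.306); d=P-Q; print(n,P,Q,np.linalg.norm(d),np.degrees(np.arctan2(d[1],d[0])))
# stand: plate corners in top, z=.012 ; post cap z .218
C=[atz(b,T(*p),.012) for p in((423,76),(727,26),(767,247),(464,302))]
for i in range(4): d=C[(i+1)%4]-C[i]; print(np.round(C[i],3),np.linalg.norm(d),np.degrees(np.arctan2(d[1],d[0])))
print("post",atz(b,T(485,141),.218),atz(a,S(210,325),.218))
print("gong centre rim",atz(b,T(646,144),.09))
# fit yaw/pos of bar by silhouette centroid+endpoints handled above
goal((.592,-.111,.38),np.radians(-79))
E
```

```text
top [ 0.61895214 -0.10715089  0.306     ] [ 0.56417793 -0.11868372  0.306     ] 0.055975176406515864 11.890068226190499
side upper edge [ 0.56326857 -0.12424497  0.306     ] [ 0.62025903 -0.10610847  0.306     ] 0.05980673192482193 -162.34697937937375
[0.659 0.078 0.012] 0.26822428654420244 -80.58307780943603
[ 0.703 -0.186  0.012] 0.19597796581157678 -170.81507490186988
[ 0.51  -0.218  0.012] 0.2626708582746375 100.01871089618164
[0.464 0.041 0.012] 0.19879253280786968 10.793121956877595
post [0.57081451 0.00619638 0.218     ] [0.57050371 0.00846771 0.218     ]
gong centre rim [ 0.58738987 -0.11162053  0.09      ]
shift mm in tool axes [-581.7 -468.6 -116.3] turn [-0.000e+00  1.000e-03  2.502e+00]
```

Emit:
carry_out(moves="0 0 -14 0 0 0.18; 0 0 -14 0 0 0.18; 0 0 -14 0 0 0.18; 0 0 -14 0 0 0.18; 0 0 -14 0 0 0.18; 0 0 -14 0 0 0.18; 0 0 -14 0 0 0.18; 0 0 -14 0 0 0.18; 0 0 0 0 0 0.18; 0 0 0 0 0 0.18")

```text
time: 1.55
tcp_pos: [0.2704, 0.5634, 0.3759]
ee_rot: [0.903, 0.43, -0.0, -0.0]
wrist_force: [-0.9, 0.2, -0.1]
width: 0.0882
```

```bash
python3 - <<'E'
from h import *
goal((.592,-.112,.38),np.radians(-77))
E
```

```text
shift mm in tool axes [-321.2  675.6   -4.4] turn [-0.    -0.     0.661]
```

Emit:
carry_out(moves="0 0 0 0 0 0.18; 0 0 0 0 0 0.18; 0 0 0 0 0 0.18; 0 0 0 0 0 0.165")

```text
time: 2.05
tcp_pos: [0.2703, 0.5634, 0.3756]
ee_rot: [0.996, 0.092, -0.0, 0.0]
wrist_force: [-1.1, 0.2, 0.2]
width: 0.0884
```

```bash
python3 - <<'E'
from h import *
goal((.592,-.112,.38),np.radians(-77)); print(r.state()["q"])
E
```

```text
shift mm in tool axes [193.  722.8  -4.4] turn [ 0.     0.    -0.043]
[-1.47506838  0.62885089  0.53157313  1.42967374 -0.3297381   1.17238413
 -2.2862282 ]
```

Emit:
carry_out(moves="10 36 0 0 0 0; 10 36 0 0 0 0; 10 36 0 0 0 0; 10 36 0 0 0 0; 10 36 0 0 0 0; 10 36 0 0 0 0; 10 36 0 0 0 0; 10 36 0 0 0 0; 10 36 0 0 0 0; 10 36 0 0 0 0")

```text
time: 3.3
tcp_pos: [0.4367, 0.2276, 0.3758]
ee_rot: [0.996, 0.094, 0.0, -0.0]
wrist_force: [0.7, 0.4, 0.3]
width: 0.088
```

Emit:
carry_out(moves="10 36 0 0 0 0; 10 36 0 0 0 0; 10 36 0 0 0 0; 10 36 0 0 0 0; 10 36 0 0 0 0; 10 36 0 0 0 0; 10 36 0 0 0 0; 10 36 0 0 0 0; 10 36 0 0 0 0; 0 0 0 0 0 0")

```text
time: 4.55
tcp_pos: [0.5859, -0.0761, 0.3756]
ee_rot: [0.996, 0.092, 0.0, 0.001]
wrist_force: [-1.1, 0.8, 0.5]
width: 0.0881
```

```bash
python3 - <<'E'
from h import *
goal((.592,-.112,.303),np.radians(-78)); print(r.state()["q"])
a=snap("side"); b=snap("top")
A=cv2.resize(a[0][90:215,180:310],None,fx=3,fy=3,interpolation=cv2.INTER_CUBIC)
B=cv2.resize(b[0][110:235,200:330],None,fx=3,fy=3,interpolation=cv2.INTER_CUBIC)
cv2.imwrite("pics/above.png",np.hstack([A,B])[:,:,::-1])
E
```

```text
shift mm in tool axes [-0.5 36.2 72.7] turn [ 0.002  0.    -0.026]
[-0.2452835   0.57125996  0.52645833  1.53760207 -0.30523533  1.11492961
 -1.0398743 ]
```

View pics/above.png

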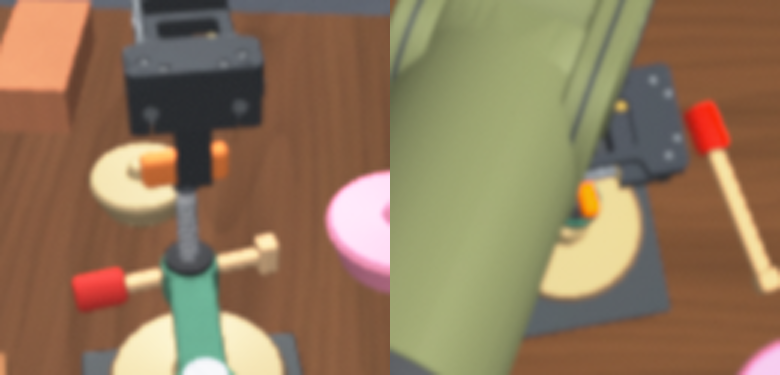

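The gripper hangs over the handle with its finger in line with the bar's middle: finger at crop (194,160), bar spanning 140 to 228. I shift 36 mm in y, go down, then close.

Emit:
carry_out(moves="0 18 0 0 0 -0.013; 0 18 0 0 0 -0.013; 0 0 0 0 0 0; 0 0 18 0 0 0; 0 0 18 0 0 0; 0 0 18 0 0 0; 0 0 18 0 0 0; 0 0 0 0 0 0; 0 0 0 0 0 0")

```text
time: 5.78
tcp_pos: [0.593, -0.1071, 0.3044]
ee_rot: [0.994, 0.108, 0.001, -0.0]
wrist_force: [0.1, -0.2, -0.3]
width: 0.0882
```

```bash
python3 - <<'E'
from h import *
goal((.592,-.112,.303),np.radians(-78)); print(r.state())
a=snap("side"); save(a,"down.png",(190,90,300,190),5)
E
```

```text
shift mm in tool axes [-2.   4.6  1.4] turn [-0.    -0.001  0.007]
{'time': 5.775, 'q': array([-0.16116299,  0.65319921,  0.47612853,  1.60820233, -0.34671911,
        0.96424499, -0.92435708]), 'qd': array([ 0.00706179, -0.00564027,  0.0077933 , -0.0083776 , -0.00052168,
       -0.00194096,  0.00235244]), 'tau': array([-1.90039356e-01, -4.79505730e+01,  6.36264056e+00, -1.51089209e+01,
       -5.31545025e-02, -2.85991776e-02, -3.92199727e-03]), 'tcp_pos': array([ 0.59295364, -0.10707217,  0.3044069 ]), 'ee_rot': array([ 9.94172106e-01,  1.07803178e-01,  5.17351259e-04, -1.77748046e-04]), 'wrist_force': array([ 0.12566091, -0.17568248, -0.34620248]), 'torque': array([-0.00879443,  0.15487834, -0.03526291]), 'width': 0.08822966060041741}
```

View pics/down.png

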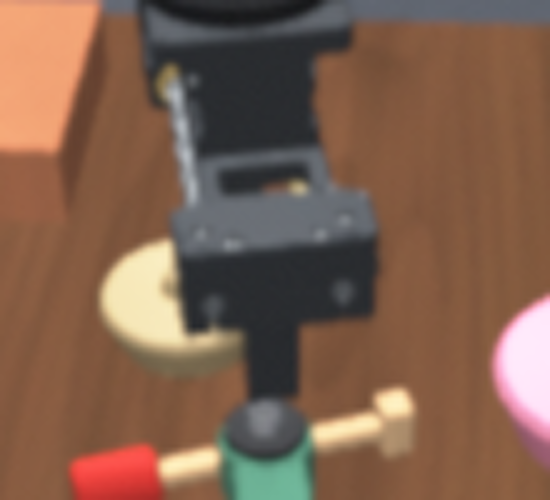

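The near finger, crop (273,360), now covers the bar and lines up with the collar below it at (265,425). I make the small correction and close gently.

Emit:
carry_out(moves="-1 4 1 0 0 0; 0 0 0 0 0 0; 0 0 0 0 0 0; 0 0 0 0 0 0; 0 0 0 0 0 0; 0 0 0 0 0 0", hand=10, squeeze=12)

```text
time: 6.58
tcp_pos: [0.5925, -0.1122, 0.3027]
ee_rot: [0.994, 0.107, -0.0, -0.0]
wrist_force: [-0.2, 0.7, -0.0]
width: 0.0303
```

```bash
python3 -c "
from h import *
s=r.state();print(s['tcp_pos'],s['wrist_force'],s['torque'],s['width'])"
```

```text
[ 0.59245718 -0.11215432  0.30266205] [-0.22319164  0.65153085 -0.02190814] [-0.01559268  0.16079214  0.01272318] 0.03028436635784475
```

Emit:
carry_out(moves="0 0 0 0 0 0; 0 0 0 0 0 0; 0 0 0 0 0 0; 0 0 0 0 0 0")

```text
time: 7.08
tcp_pos: [0.5926, -0.1128, 0.3027]
ee_rot: [0.994, 0.107, 0.0, 0.0]
wrist_force: [1.7, -1.7, -2.0]
width: 0.0189
```

```bash
python3 -c "
from h import *
s=r.state();print(s['tcp_pos'],s['wrist_force'],s['torque'],s['width'],s['ee_rot'])"
```

```text
[ 0.59259235 -0.1127943   0.30271777] [ 1.72045084 -1.6879721  -1.98176521] [-0.52502966 -0.14247413 -0.01760441] 0.018905803646286645 [9.94261376e-01 1.06977100e-01 1.73774833e-04 4.31100760e-04]
```

Emit:
carry_out(moves="0 0 0 0 0 0; 0 0 0 0 0 0; 0 0 0 0 0 0; 0 0 0 0 0 0; 0 0 0 0 0 0", hand=4, squeeze=35)

```text
time: 7.7
tcp_pos: [0.5926, -0.1127, 0.3028]
ee_rot: [0.994, 0.107, 0.0, 0.0]
wrist_force: [2.7, -4.3, -2.6]
width: 0.0176
```

```bash
python3 -c "
from h import *
s=r.state();print(s['tcp_pos'],s['wrist_force'],s['torque'],s['width'],s['ee_rot'])"
```

```text
[ 0.59256133 -0.11270932  0.30275433] [ 2.67747647 -4.27252195 -2.58258753] [-1.04004961 -0.31185705 -0.02961815] 0.017644403278793425 [9.94255844e-01 1.07028717e-01 1.56152671e-04 3.82281013e-04]
```

Opening is 17.6 mm, not 14, with about 5 N sideways along tool +y, so the tool is off-centre or slightly off in yaw. I shift 1.5 mm that way and check.

Emit:
carry_out(moves="0 1.5 0 0 0 0; 0 0 0 0 0 0; 0 0 0 0 0 0")

```text
time: 8.07
tcp_pos: [0.5926, -0.1129, 0.3027]
ee_rot: [0.994, 0.107, -0.0, -0.001]
wrist_force: [0.8, -0.2, 0.7]
width: 0.0173
```

```bash
python3 -c "
from h import *
s=r.state();print(s['tcp_pos'],s['wrist_force'],s['torque'],s['width'],s['ee_rot'])"
```

```text
[ 0.59264192 -0.11293651  0.30269296] [ 0.75121986 -0.20042812  0.65962516] [-0.19985055  0.08072812 -0.04049355] 0.017305407955284857 [ 9.94209188e-01  1.07459896e-01 -1.68833993e-04 -6.57305165e-04]
```

Now the sideways force is gone, so the remaining excess width is yaw: the bar is about 10° further anticlockwise. I turn 0.18 anticlockwise and check the width.

Emit:
carry_out(moves="0 0 0 0 0 -0.1; 0 0 0 0 0 -0.08; 0 0 0 0 0 0; 0 0 0 0 0 0")

```text
time: 8.57
tcp_pos: [0.5927, -0.1129, 0.3027]
ee_rot: [0.981, 0.196, -0.0, -0.001]
wrist_force: [0.9, 0.3, 0.4]
width: 0.0179
```

```bash
python3 -c "
from h import *
s=r.state();print(s['tcp_pos'],s['wrist_force'],s['torque'],s['width'],s['ee_rot'],s['q'])"
```

```text
[ 0.59266914 -0.11293004  0.30269375] [0.88947381 0.30286019 0.43416999] [ 0.10420903  0.17911275 -0.01181213] 0.01789209774650171 [ 9.80650489e-01  1.95765650e-01 -1.05531213e-04 -6.45983438e-04] [-0.12179212  0.6475513   0.42099586  1.60500082 -0.30792082  0.956018
 -0.7739034 ]
```

```bash
python3 - <<'E'
from h import *
a=snap("side"); b=snap("top")
A=cv2.resize(a[0][90:190,190:300],None,fx=3.6,fy=3.6,interpolation=cv2.INTER_CUBIC)
B=cv2.resize(b[0][120:220,210:320],None,fx=3.6,fy=3.6,interpolation=cv2.INTER_CUBIC)
cv2.imwrite("pics/grip.png",np.hstack([A,B])[:,:,::-1])
E
```

```text
(no output)
```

View pics/grip.png

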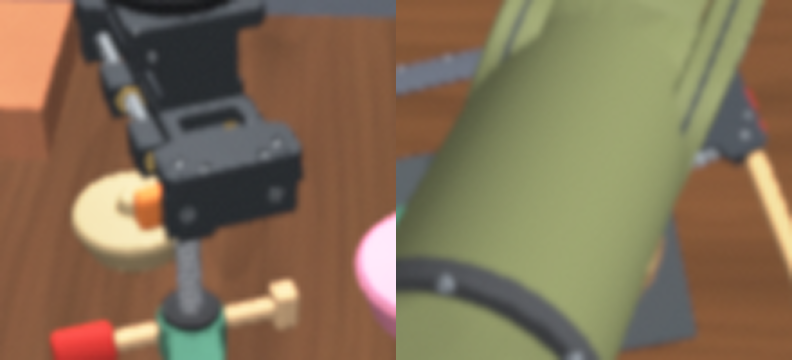

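The jaws sit on the bar (its end shows at left crop (148,205)), rod below in line. I keep twisting.

Emit:
carry_out(moves="0 0 0 0 0 -0.15; 0 0 0 0 0 -0.15; 0 0 0 0 0 -0.15; 0 0 0 0 0 -0.15; 0 0 0 0 0 -0.15; 0 0 0 0 0 -0.1; 0 0 0 0 0 0; 0 0 0 0 0 0")

```text
time: 9.68
tcp_pos: [0.5926, -0.113, 0.3027]
ee_rot: [0.813, 0.582, 0.0, -0.001]
wrist_force: [0.0, 2.4, 1.7]
width: 0.0175
```

```bash
cat > s.py <<'E'
from h import *
s=r.state();R=Ro.from_quat(s['ee_rot']).as_matrix();print(s['time'],s['tcp_pos'].round(4),'F',s['wrist_force'].round(2),'M',s['torque'].round(3),'w',round(s['width'],4),'tool yaw',np.degrees(np.arctan2(R[1,1],R[0,1])).round(2),'q7',s['q'][6].round(2))
E
python3 s.py
```

```text
9.675 [ 0.5926 -0.113   0.3027] F [0.03 2.42 1.71] M [ 0.437  0.251 -0.014] w 0.0175 tool yaw -18.76 q7 -0.1
```

Emit:
carry_out(moves="0 0 0 0 0 -0.06; 0 0 0 0 0 -0.06; 0 0 0 0 0 -0.04; 0 0 0 0 0 0; 0 0 0 0 0 0")

```text
time: 10.3
tcp_pos: [0.5927, -0.113, 0.3027]
ee_rot: [0.764, 0.646, 0.0, -0.001]
wrist_force: [-1.3, 4.6, 2.4]
width: 0.0172
```

```bash
python3 s.py
```

```text
10.3 [ 0.5927 -0.113   0.3027] F [-1.33  4.58  2.39] M [ 0.861  0.283 -0.477] w 0.0172 tool yaw -9.56 q7 0.03
```

The stop is reached (Mz −0.48 after 1.19 rad). I ease off 0.02 rad, grip harder and slide down in small steps.

Emit:
carry_out(moves="0 0 0 0 0 0.02; 0 0 2 0 0 0; 0 0 2 0 0 0; 0 0 2 0 0 0; 0 0 0 0 0 0; 0 0 0 0 0 0", squeeze=50)

```text
time: 11.05
tcp_pos: [0.5927, -0.113, 0.2968]
ee_rot: [0.77, 0.638, 0.0, -0.0]
wrist_force: [-1.5, 5.3, 2.7]
width: 0.0171
```

```bash
python3 s.py
```

```text
11.05 [ 0.5927 -0.113   0.2968] F [-1.46  5.28  2.66] M [ 1.028  0.485 -0.39 ] w 0.0171 tool yaw -10.68 q7 0.01
```

```bash
cat > o.py <<'E'
from h import *
a=snap("side"); m=cv2.inRange(cv2.cvtColor(a[0],cv2.COLOR_RGB2HSV),(7,180,120),(20,255,255)); m[:125]=0;m[185:]=0;m[:,:215]=0;m[:,275:]=0
n,l,st,ce=cv2.connectedComponentsWithStats(m); print([(st[i].tolist(),ce[i].round(1).tolist()) for i in range(1,n) if st[i][4]>5])
E
python3 o.py
```

```text
[([235, 145, 9, 15, 53], [239.3, 153.4])]
```

Emit:
carry_out(moves="0 0 2 0 0 0; 0 0 2 0 0 0; 0 0 2 0 0 0; 0 0 0 0 0 0; 0 0 0 0 0 0")

```text
time: 11.72
tcp_pos: [0.5927, -0.113, 0.2908]
ee_rot: [0.77, 0.638, 0.0, -0.0]
wrist_force: [-2.5, 5.2, 2.8]
width: 0.0172
```

```bash
python3 s.py; python3 o.py
```

```text
11.725 [ 0.5927 -0.113   0.2908] F [-2.46  5.16  2.8 ] M [ 0.983  0.48  -0.427] w 0.0172 tool yaw -10.68 q7 0.01
[([235, 147, 10, 15, 54], [239.3, 155.5])]
```

The bar follows (blob moved 2.1 px, about 6 mm). I relieve the side load and continue.

Emit:
carry_out(moves="1.5 -0.5 2 0 0 0; 0 0 2 0 0 0; 0 0 2 0 0 0; 0 0 0 0 0 0; 0 0 0 0 0 0")

```text
time: 12.4
tcp_pos: [0.5927, -0.1128, 0.2847]
ee_rot: [0.77, 0.638, -0.0, 0.0]
wrist_force: [-1.3, 0.3, 4.2]
width: 0.017
```

```bash
python3 s.py; python3 o.py
```

```text
12.4 [ 0.5927 -0.1128  0.2847] F [-1.35  0.26  4.16] M [-0.041  0.285 -0.406] w 0.017 tool yaw -10.69 q7 0.01
[([235, 150, 10, 14, 55], [239.4, 157.9])]
```

Emit:
carry_out(moves="0 0 2 0 0 0; 0 0 1 0 0 0; 0 0 0 0 0 0; 0 0 0 0 0 0")

```text
time: 12.95
tcp_pos: [0.5926, -0.1128, 0.2817]
ee_rot: [0.77, 0.638, -0.0, 0.0]
wrist_force: [-1.1, -2.5, 3.3]
width: 0.0171
```

```bash
python3 s.py; python3 o.py
```

```text
12.95 [ 0.5926 -0.1128  0.2817] F [-1.15 -2.46  3.27] M [-0.438  0.205 -0.378] w 0.0171 tool yaw -10.68 q7 0.01
[([235, 151, 10, 14, 54], [239.5, 158.9])]
```

Emit:
carry_out(moves="-0.5 0 1 0 0 0; 0 0 1 0 0 0; 0 0 1 0 0 0; 0 0 0 0 0 0; 0 0 0 0 0 0")

```text
time: 13.62
tcp_pos: [0.5926, -0.1128, 0.2786]
ee_rot: [0.77, 0.638, 0.0, 0.0]
wrist_force: [0.3, -2.4, 3.2]
width: 0.017
```

```bash
python3 s.py
```

```text
13.625 [ 0.5926 -0.1128  0.2786] F [ 0.34 -2.36  3.21] M [-0.548  0.033 -0.408] w 0.017 tool yaw -10.66 q7 0.01
```

Emit:
carry_out(moves="0 0 1 0 0 0; 0 0 1 0 0 0; 0 0 1 0 0 0; 0 0 0 0 0 0; 0 0 0 0 0 0")

```text
time: 14.25
tcp_pos: [0.5926, -0.1128, 0.2756]
ee_rot: [0.77, 0.638, 0.0, 0.0]
wrist_force: [1.3, -3.6, 4.0]
width: 0.0171
```

```bash
python3 s.py
```

```text
14.25 [ 0.5926 -0.1128  0.2756] F [ 1.27 -3.61  4.03] M [-0.691 -0.108 -0.381] w 0.0171 tool yaw -10.66 q7 0.02
```

Emit:
carry_out(moves="-0.8 0.3 1 0 0 0; 0 0 1 0 0 0; 0 0 1 0 0 0; 0 0 0 0 0 0; 0 0 0 0 0 0")

```text
time: 14.88
tcp_pos: [0.5927, -0.1129, 0.2725]
ee_rot: [0.77, 0.639, 0.0, -0.0]
wrist_force: [-0.0, 0.3, 3.4]
width: 0.0168
```

```bash
python3 s.py
```

```text
14.875 [ 0.5927 -0.1129  0.2725] F [-0.02  0.29  3.37] M [-0.041 -0.071 -0.426] w 0.0168 tool yaw -10.63 q7 0.02
```

Emit:
carry_out(moves="0 0 1 0 0 0; 0 0 1 0 0 0; 0 0 1 0 0 0; 0 0 0 0 0 0; 0 0 0 0 0 0")

```text
time: 15.5
tcp_pos: [0.5926, -0.1129, 0.2698]
ee_rot: [0.77, 0.639, 0.0, -0.0]
wrist_force: [0.4, 1.1, 5.3]
width: 0.0172
```

```bash
python3 s.py; python3 o.py
```

```text
15.5 [ 0.5926 -0.1129  0.2698] F [0.45 1.13 5.27] M [ 0.073  0.103 -0.391] w 0.0172 tool yaw -10.63 q7 0.02
[([236, 155, 9, 14, 50], [239.8, 163.0])]
```

Emit:
carry_out(moves="0 0 1 0 0 0; 0 0 1 0 0 0; 0 0 0 0 0 0; 0 0 0 0 0 0")

```text
time: 16.05
tcp_pos: [0.5927, -0.1129, 0.2681]
ee_rot: [0.77, 0.639, 0.0, -0.0]
wrist_force: [-0.1, 0.6, 6.5]
width: 0.0172
```

```bash
python3 s.py
```

```text
16.05 [ 0.5927 -0.1129  0.2681] F [-0.08  0.64  6.54] M [ 0.12   0.191 -0.402] w 0.0172 tool yaw -10.63 q7 0.02
```

Contact began near TCP z 0.2707 (quill ≈32 mm). The gap at 40 mm should rest at about 39 mm, which gives about 8 N, so I go on towards quill ≈39.5.

Emit:
carry_out(moves="0 0 1 0 0 0; 0 0 1 0 0 0; 0 0 1 0 0 0; 0 0 0 0 0 0; 0 0 0 0 0 0")

```text
time: 16.68
tcp_pos: [0.5927, -0.1129, 0.2656]
ee_rot: [0.77, 0.638, 0.0, -0.0]
wrist_force: [-1.1, 1.1, 9.6]
width: 0.017
```

```bash
python3 s.py; python3 o.py
```

```text
16.675 [ 0.5927 -0.1129  0.2656] F [-1.12  1.07  9.63] M [ 0.175  0.401 -0.392] w 0.017 tool yaw -10.64 q7 0.02
[([236, 156, 9, 15, 50], [239.9, 164.5])]
```

Emit:
carry_out(moves="0 0 1 0 0 0; 0 0 1 0 0 0; 0 0 0.8 0 0 0; 0 0 0 0 0 0; 0 0 0 0 0 0")

```text
time: 17.35
tcp_pos: [0.5927, -0.1129, 0.2633]
ee_rot: [0.77, 0.639, 0.001, -0.0]
wrist_force: [-2.7, 0.9, 13.0]
width: 0.0173
```

```bash
python3 s.py; python3 o.py
```

```text
17.35 [ 0.5927 -0.1129  0.2633] F [-2.74  0.91 12.99] M [ 0.2    0.556 -0.448] w 0.0173 tool yaw -10.64 q7 0.02
[([236, 157, 9, 14, 50], [239.9, 165.4])]
```

Contact is about 9 N at quill ≈39.4. Now I twist back clockwise to lock.

Emit:
carry_out(moves="0 0 0 0 0 0.12; 0 0 0 0 0 0.12; 0 0 0 0 0 0.12; 0 0 0 0 0 0.12; 0 0 0 0 0 0.12; 0 0 0 0 0 0.12; 0 0 0 0 0 0.12; 0 0 0 0 0 0; 0 0 0 0 0 0")

```text
time: 18.52
tcp_pos: [0.5927, -0.1129, 0.2632]
ee_rot: [0.963, 0.27, 0.0, -0.0]
wrist_force: [-2.5, 0.9, 13.7]
width: 0.0169
```

```bash
python3 s.py
```

```text
18.525 [ 0.5927 -0.1129  0.2632] F [-2.55  0.92 13.67] M [0.221 0.621 0.038] w 0.0169 tool yaw -58.68 q7 -0.62
```

No jam at about 0.35 rad. I finish the twist to the stop.

Emit:
carry_out(moves="0 0 0 0 0 0.1; 0 0 0 0 0 0.1; 0 0 0 0 0 0.1; 0 0 0 0 0 0.05; 0 0 0 0 0 0.03; 0 0 0 0 0 0; 0 0 0 0 0 0")

```text
time: 19.4
tcp_pos: [0.5927, -0.113, 0.2632]
ee_rot: [0.997, 0.083, 0.0, -0.0]
wrist_force: [-2.2, 1.7, 12.9]
width: 0.0168
```

```bash
python3 s.py
```

```text
19.4 [ 0.5927 -0.113   0.2632] F [-2.21  1.74 12.91] M [0.3   0.723 0.047] w 0.0168 tool yaw -80.44 q7 -0.91
```

Emit:
carry_out(moves="0 0 0 0 0 0.03; 0 0 0 0 0 0.03; 0 0 0 0 0 0; 0 0 0 0 0 0")

```text
time: 19.9
tcp_pos: [0.5927, -0.113, 0.2632]
ee_rot: [0.999, 0.053, 0.0, -0.0]
wrist_force: [-2.0, 2.5, 13.8]
width: 0.0166
```

```bash
python3 s.py
```

```text
19.9 [ 0.5927 -0.113   0.2632] F [-2.05  2.53 13.75] M [0.305 0.681 0.034] w 0.0166 tool yaw -83.88 q7 -0.96
```

Emit:
carry_out(moves="0 0 0 0 0 0.03; 0 0 0 0 0 0.03; 0 0 0 0 0 0; 0 0 0 0 0 0")

```text
time: 20.4
tcp_pos: [0.5927, -0.113, 0.2632]
ee_rot: [1.0, 0.024, 0.0, -0.0]
wrist_force: [-1.7, 1.3, 13.4]
width: 0.0173
```

```bash
python3 s.py
```

```text
20.4 [ 0.5927 -0.113   0.2632] F [-1.67  1.32 13.4 ] M [0.238 0.65  0.351] w 0.0173 tool yaw -87.26 q7 -1.01
```

The clockwise stop is felt (Mz +0.35). Before letting go I ease the arm up slightly to test that the teeth hold.

Emit:
carry_out(moves="0 0 -1 0 0 -0.01; 0 0 -1 0 0 0; 0 0 0 0 0 0; 0 0 0 0 0 0")

```text
time: 20.9
tcp_pos: [0.5926, -0.113, 0.2638]
ee_rot: [1.0, 0.028, -0.0, -0.0]
wrist_force: [-0.8, 1.3, 5.4]
width: 0.0171
```

```bash
python3 s.py; python3 o.py
```

```text
20.9 [ 0.5926 -0.113   0.2638] F [-0.85  1.32  5.37] M [0.125 0.169 0.326] w 0.0171 tool yaw -86.78 q7 -1.0
[]
```

Locked: 2 mm commanded moved only 0.6 mm while the force fell 8 N. I relieve the rest and open.

Emit:
carry_out(moves="0 0 -1.2 0 0 -0.02; 0 0 0 0 0 0; 0 0 0 0 0 0")

```text
time: 21.32
tcp_pos: [0.5926, -0.1129, 0.2643]
ee_rot: [0.999, 0.038, -0.0, -0.0]
wrist_force: [3.3, 0.0, -4.2]
width: 0.0169
```

```bash
python3 s.py
```

```text
21.325 [ 0.5926 -0.1129  0.2643] F [ 3.34  0.02 -4.21] M [ 0.052 -0.479  0.239] w 0.0169 tool yaw -85.68 q7 -0.99
```

Emit:
carry_out(moves="0 0 0 0 0 0; 0 0 0 0 0 0; 0 0 0 0 0 0; 0 0 0 0 0 0; 0 0 0 0 0 0; 0 0 0 0 0 0; 0 0 0 0 0 0; 0 0 0 0 0 0", hand=70)

```text
time: 22.32
tcp_pos: [0.5926, -0.1134, 0.2651]
ee_rot: [0.999, 0.037, 0.0, -0.0]
wrist_force: [-0.2, -0.2, 0.3]
width: 0.0701
```

Emit:
carry_out(moves="0 0 -12 0 0 0; 0 0 -12 0 0 0; 0 0 -12 0 0 0; 0 0 -12 0 0 0; 0 0 -12 0 0 0; 0 0 -12 0 0 0; 0 -30 -12 0 0 0; 0 -40 -12 0 0 0; 0 -40 0 0 0 0; 0 -40 0 0 0 0")

```text
time: 23.58
tcp_pos: [0.5813, 0.0374, 0.3617]
ee_rot: [0.999, 0.037, 0.0, -0.0]
wrist_force: [0.2, 0.0, 0.2]
width: 0.0702
```

Emit:
carry_out(moves="0 -50 0 0 0 0; 0 -50 0 0 0 0; 0 -50 0 0 0 0; 0 -50 0 0 0 0; 0 -50 0 0 0 0; 0 0 0 0 0 0; 0 0 0 0 0 0; 0 0 0 0 0 0; 0 0 0 0 0 0; 0 0 0 0 0 0")

```text
time: 24.82
tcp_pos: [0.5629, 0.2847, 0.3613]
ee_rot: [0.999, 0.037, 0.0, -0.0]
wrist_force: [0.1, 0.4, 0.1]
width: 0.0698
```

```bash
python3 s.py; python3 - <<'E'
from h import *
a=snap("side"); b=snap("top")
A=cv2.resize(a[0][125:265,190:300],None,fx=3.6,fy=3.6,interpolation=cv2.INTER_CUBIC)
B=cv2.resize(b[0][145:235,190:300],None,fx=3.6,fy=3.6,interpolation=cv2.INTER_CUBIC)
B=cv2.copyMakeBorder(B,0,180,0,0,cv2.BORDER_CONSTANT)
cv2.imwrite("pics/end.png",np.hstack([A,B])[:,:,::-1])
E
```

```text
24.825 [0.5629 0.2847 0.3613] F [0.1  0.44 0.08] M [-0.021  0.164  0.002] w 0.0698 tool yaw -85.78 q7 -1.69
```

View pics/end.png

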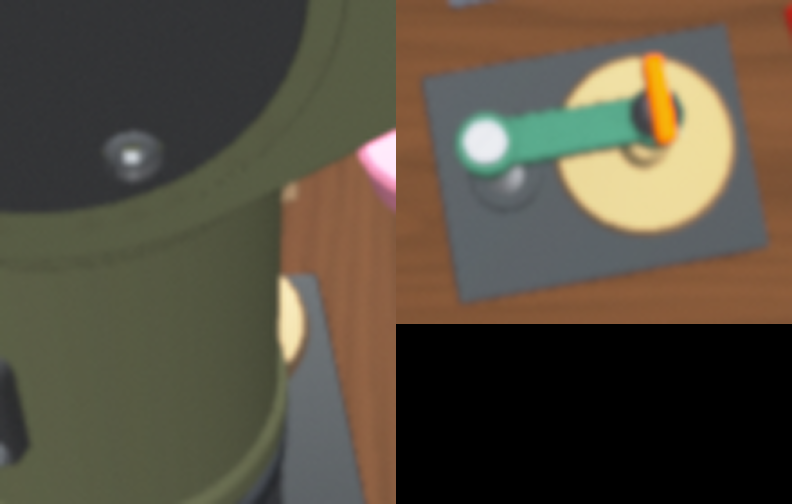

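The top view shows the handle back in its first direction, ends at (654,57) and (668,137), and the gong still centred at (646,144). The arm hides the side view, so I check height from the top image before handing in.

```bash
python3 - <<'E'
from h import *
b=snap("top"); k=3.6
T=lambda u,v:(190+(u-396)/k,145+v/k)
for q in(0,.034,.039,.044):
    p=proj(b,(.5926,-.1128,.306-q)); print(q,((p[0]-190)*k+396).round(1),((p[1]-145)*k).round(1))
P=atz(b,T(654,57),.267);Q=atz(b,T(668,137),.267);print(P,Q,np.linalg.norm(P-Q),np.degrees(np.arctan2(*(P-Q)[1::-1])))
m=lambda f:cv2.moments(cv2.inRange(cv2.cvtColor(f[145:190,255:285],cv2.COLOR_RGB2HSV),(7,200,150),(20,255,255)),True)
M=m(b[0]);print(M['m10']/M['m00']+255,M['m01']/M['m00']+145, "was 262.75 169.2")
for q in(0,.034,.039): print(q,proj(b,(.5926,-.1128,.306-q)))
E
```

```text
0 661.3 85.7
0.034 658.6 95.6
0.039 658.2 97.0
0.044 657.9 98.4
[ 0.61970425 -0.110217    0.267     ] [ 0.56572617 -0.11901512  0.267     ] 0.05469039706149392 9.257475768018756
262.32394366197184 173.54929577464787 was 262.75 169.2
0 [263.68398939 168.81308902]
0.034 [262.94876561 171.56609148]
0.039 [262.84558537 171.95244385]
```

```bash
python3 -c "
from cell import r
print(r.hand_in())"
```

```text
the job is handed in; nothing more can be done
None
```

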